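# Hang a slipcase shell on the drying rail

## Robot

A 7-joint arm with a two-finger parallel gripper is mounted at the origin on the work surface. World frame = base frame: x ahead of the robot, y to its left, z up, the work surface at z = 0. Lengths are in mm, angles in rad, forces in N, time in s.
With the tool pointing down it reaches from about 350 to 900 mm from the base axis. Payload 19.9 kg.
Tool frame: the origin (TCP) lies midway between the tips of the shut fingers; the grasp point (between the pads) lies 19 mm behind it (r.tcp_to_grasp is the distance from the TCP to the grasp point, in mm); z points along the fingers, y is the line along which they close (so a half turn about z gives the same grasp; the last joint's range is limited). The gripper opens to 85 mm and grips with 20 to 120 N. Pads are 22 mm wide; open, the fingers measure 114 mm over their backs; the gripper's body (76 mm by 85 mm) begins 54 mm behind the grasp point. The pads swing forward as they close: fully open they stand 13 mm farther back than shut.
Start: joints at [-1.147, 0.417, -0.01, 1.614, 0.005, 1.111, -0.053], TCP at [280.698, 558.4, 231.26] pointing down, gripper open.
Joint ranges: [-2.81, 2.81], [-0.39, 2.02], [-1.27, 1.25], [0.06, 2.57], [-1.19, 4.33], [0.19, 2], [-2.82, 2.82]. Speed limits (rad/s): [1.89, 1.89, 2.39, 2.39, 3.01, 3.01, 3.01].

## Interface

Orientations are given as a 3x3 rotation matrix whose columns are the frame's x, y, z axes.
In Python, from plant import r gives the robot as it stands.
- The arm moves only by the shell command python3 -m handwheel 'ROWS' [FORCE]. ROWS is JSON, a list of rows, each a list of 7 numbers: the shift along the tool's x, y, z in mm, then the turn, a rotation vector about the tool's x, y, z in degrees, then the finger opening in mm, from 0 to 85.4. In form: [[x, y, z, rx, ry, rz, hand], ...]. A call has exactly 10 rows; each row is the pose to reach, as a shift and turn from the pose commanded when the call began, along the tool's axes at that moment; what a row does not reach only later rows make up. A row lasts 1/8 s, in which the tool goes at most 62.5 mm and 10.7 degrees, less where a joint would pass 70% of its speed; a pose out of reach is approached as far as the arm can. A call with a gripper value outside its range is refused whole. The fingers move at their own pace and stop on an object; FORCE is the grip in N (left out, the last holds). Time passes only in rows, so rows that repeat a pose let the fingers close, or fill a call up. It gives the time, the measured TCP pose, the force, the opening and the grip force at its end, in the units of the state.
- r.get_state(): the state, without advancing time (a new reading comes with each control period).
- r.read_camera(name): name is "scene" or "top" or "wrist"; returns the picture (420x560x3 uint8, red, green, blue); there is no depth.
- r.get_calibration(name): a dict with "camera_matrix" (3x3 intrinsics, pixels), "rvec" (rotation vector, rad) and "tvec" (3), from world to camera coordinates, as OpenCV has them. Camera axes: x right, y down, z forward; pixel columns grow to the right and rows downward; lengths in mm; the calibration is good to about 2 mm. The wrist camera is an equidistant fisheye: a pixel r from the principal point sees the ray r / f radians off the axis. A picture is of the moment at which its call begins: read the wrist's pose just before it. get_calibration takes no time and is no camera call; for the wrist camera it gives the pose at the moment of the call.
- r.sign_off(): hands the job in; it is judged then, once.
Trained networks look in the newest picture that a camera, given by its name, has taken for a name from the list of things; names that differ only in an ending like _2 or _b are one class to them, and where a whole thing is asked for, a point or a joint stands for the part that bears it (a point fixed in the world has none). Each returns a list of dicts, best first, with "score" (0 to 1); they miss things now and then, are a little off and sometimes report something else, mostly with a low value. They report only what shows in the picture. A call takes as long as a camera call. They do not tell look-alikes from the thing itself.
- r.look_for(camera, label): "location" ([x, y, z] in mm, in world coordinates, good to about 4 mm: the middle of the surface that is visible of it).
- r.trace(camera, label): "mask" (420x560 bool, what is visible of it).
- r.place_of(camera, label): "location" ([x, y, z] in mm, in world coordinates, good to about 4 mm: a listed point, or the origin of a listed thing).
The state is a dict: "time_s": time; "qpos": joint angles; "joint_vel": joint speeds; "joint_efforts": joint torques, N m; "ee_pos": TCP position; "ee_rot": TCP orientation; "wrist_force": force on the tool from outside, world axes, zero at the start; "moment": the same for the moment, N m; "opening": finger opening in mm; "grip_force": force on a finger pad.
Only numpy, scipy, OpenCV 4.12 (cv2) and the standard library are available. Lean on these libraries where they do the work, as an engineer would, in place of code of your own. Each camera call takes 0.05 s, during which the arm holds its last target. There are 200 camera calls.

## Task

Lift the grey slipcase shell and lower it gently, open side down, over the raised wooden loading end of the drying rail, and let go of it there without dropping it. Then push it along the rail, over the small step down and in under the clear dust guard, until all of it rests on the steel part of the rail and none of it on the wood. Leave the blue shell already hanging there, the glue jar and the steel weight where they are.

Things in the scene. Friction and masses are not known exactly. Their poses are not given: they have to be found in the camera images.
- shell: Loose grey slipcase shell: rigid upside-down U of 4 mm board, 130 mm long (y), 48 mm wide outside, 40 inside (x), 100 mm tall, about 0.12 kg. A flat top (spine) joins two upright side boards; ends and underside open; same either way round. Starts standing on the table, open side down. Origin: centre of the underside, level with the side boards' lower edges; z up; spine top z = 100 mm.
- rail: Fixed drying rail along its own y, at x = 0; yaw within 10 degrees of 0. Plywood base 100 mm wide, 15 thick, y -320 to 180 mm. Origin: underside of the base below the step; z up. 14 mm posts on the centre line at y = 130, 20, -100, -270 carry the bars and pass between a hung shell's side boards. A hung grey shell has its origin at z = 64 mm on the wood, 59 mm on the steel.
- load_mid (a point): Top face of the dark wooden loading bar, near its middle, 90 mm from the step; same axes as the rail. The bar runs from the step (rail y = 0) to its free end (rail y = +175 mm), is 26 mm wide and 20 mm deep, its top 160 mm above the table. Nothing stands above it.
- step (a point): Where the wooden bar ends and the steel bar begins: centre of the steel bar's top face, 155 mm above the table, 5 mm lower than the wood. The steel bar is 26 mm wide, 15 mm deep, and runs from here (rail y = 0) towards the rail's -y to y = -310 mm. The grey shell is wholly on the steel when its origin is at rail y below -65 mm.
- guard_mouth (a point): Middle of the near edge of the clear dust guard, at its underside, 180 mm above the table. The guard is a 4 mm clear sheet with orange edges, 100 mm wide, roofing the steel bar from rail y = -40 to -310 mm, on four 8 mm legs at x = +-46 mm, y = -95 and -300. Its ends and sides are open.
- blue_shell: Loose blue shell of the same shape, 90 mm long (y), 48 wide, 85 tall, hanging on the steel bar under the guard; leave it. Origin: centre of its underside. Its nearer end is at rail y = -183 to -195 mm, so the grey shell, once wholly on the steel, can go some 50 mm further before bumping it.
- glue_jar: Jar of glue with a white cap, 64 mm across, 95 mm tall, standing on the table; leave it. Origin: centre of its underside.
- weight: Dark steel binder's weight, a block 60 x 110 x 45 mm (x, y, z), 1.5 kg, on the table; leave it. Origin: centre of its underside.
Mind the look-alikes: they are no part of the job. Of the things that look like the shell, take the one that is nearest to the robot's base at the start.

How it is judged (in metres and radians):
On the way:
1. the grey shell hangs astride the wooden loading bar, let go of and still (x of shell in the frame of rail between -0.012 and 0.012 m and angle between shell's own z axis and vertical below 0.1 rad and angle between the y axis of shell and the y axis of rail, either way round below 0.25 rad and y of shell in the frame of rail between 0.01 and 0.17 m and z of shell in the frame of rail between 0.06 and 0.068 m and contact force between shell and the fingers below 0.1 N and linear speed of shell below 0.02 m/s), for 0.2 s.
At the end, for the whole second after the job is handed in: The grey shell hangs still and level (within 0.1 rad) astride the steel bar, spine resting on it, entirely past the step (origin 63 to 137 mm beyond the step, on the rail's -y side, within 12 mm of the centre line), and the blue shell is within 10 mm of where it was (x of shell in the frame of rail between -0.012 and 0.012 m and angle between shell's own z axis and vertical below 0.1 rad and angle between the y axis of shell and the y axis of rail, either way round below 0.25 rad and y of shell in the frame of rail between -0.137 and -0.063 m and z of shell in the frame of rail between 0.055 and 0.0625 m and linear speed of shell below 0.01 m/s and distance of blue_shell from where it was at the start of the episode below 0.01 m); the robot touches nothing.
It fails at once if the blue shell is shifted by more than 10 mm (distance of blue_shell from where it was at the start of the episode above 0.01 m).
It fails at once if the glue jar is shifted by more than 20 mm or tipped (distance of glue_jar from where it was at the start of the episode above 0.02 m or angle between glue_jar's own z axis and vertical above 0.3 rad).
It fails at once if the steel weight is shifted by more than 20 mm (distance of weight from where it was at the start of the episode above 0.02 m).
It fails at once if the grey shell is dropped or flung (faster than 0.5 m/s while the fingers do not hold it) (contact force between shell and the fingers below 0.1 N and linear speed of shell above 0.5 m/s).
It fails at once if the grey shell is rammed hard against the rail or the guard (over 60 N) (contact force between shell and rail above 60 N).
It also fails if it takes over 67 s, if anything falls off the work surface, if the arm or the gripper's body presses on something with over 40 N, if the wrist force passes 120 N, or if a joint passes its speed limit or range.

## Working session

There is one attempt and no reset: what is moved stays moved. The work goes in short steps, Python scripts to look and compute and a shell command to move; the robot and the scene stay as the last step left them, time stands still between calls to the robot, and variables do not carry over. Pictures are saved under pics/ and viewed, at most 10 in all, crops included, and the job is handed in when it is done.

```bash
mkdir -p pics; ls; python3 - <<'E'
from plant import r
import cv2,numpy as np
s=r.get_state();print(s['time_s'],s['ee_pos'],np.round(s['ee_rot'],3).tolist(),s['opening'])
a=r.read_camera('scene');b=r.read_camera('top')
cv2.imwrite('pics/a.png',cv2.resize(np.vstack([a,b])[:,:,::-1],None,fx=.71,fy=.71))
for c in('top','scene'):
  for n in('shell','blue_shell','rail','load_mid','step','guard_mouth','glue_jar','weight'):
    print(c,n,[(np.round(d['location']).tolist(),round(d['score'],2)) for d in r.place_of(c,n)][:4])
E
```

```text
pics
0.0 [280.58092335 558.06683139 230.63702485] [[-0.893, 0.449, -0.0], [0.449, 0.893, -0.001], [-0.0, -0.001, -1.0]] 85.32679157266924
top shell [([508.0, 132.0, 0.0], 0.81), ([480.0, -220.0, -5.0], 0.8), ([426.0, -54.0, 0.0], 0.74)]
top blue_shell []
top rail [([673.0, 57.0, -0.0], 0.73), ([679.0, 144.0, 157.0], 0.65)]
top load_mid [([675.0, 146.0, 157.0], 0.72), ([453.0, -369.0, 2.0], 0.49)]
top step [([672.0, 57.0, 156.0], 0.93)]
top guard_mouth [([672.0, 19.0, 178.0], 0.95)]
top glue_jar [([451.0, -374.0, 1.0], 0.96)]
top weight [([452.0, 332.0, -2.0], 0.91)]
scene shell [([422.0, -52.0, -2.0], 0.78), ([511.0, 135.0, 1.0], 0.63), ([471.0, -222.0, -1.0], 0.62)]
scene blue_shell [([671.0, -173.0, 76.0], 0.57)]
scene rail [([672.0, 54.0, 1.0], 0.86), ([676.0, 21.0, 178.0], 0.41)]
scene load_mid [([673.0, 148.0, 161.0], 0.56)]
scene step [([674.0, 57.0, 152.0], 0.81)]
scene guard_mouth [([677.0, 22.0, 179.0], 0.61)]
scene glue_jar [([453.0, -372.0, 1.0], 0.62)]
scene weight [([452.0, 327.0, -1.0], 0.71)]
```

View pics/a.png

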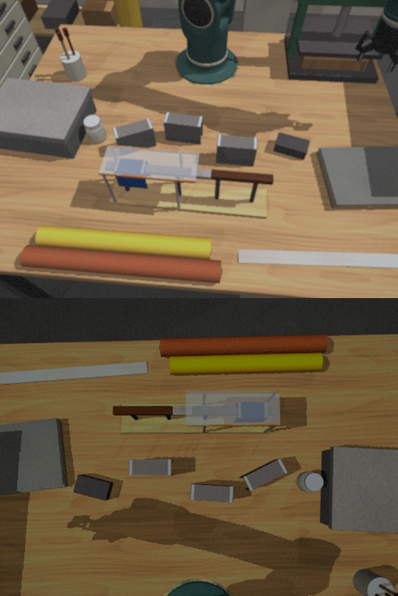

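Three shell candidates appear. In the combined picture's top view they are at (212,493), (150,467) and (265,473), which is 429, 525 and 528 mm from the base. The one at about (425,-53) is nearest, so I'll confirm it in a crop and measure the yaws.

```bash
cat > h.py <<'E'
from plant import r
import cv2,numpy as np
def proj(c,P):
    k=r.get_calibration(c);return cv2.projectPoints(np.float64(P).reshape(-1,1,3),np.float64(k['rvec']),np.float64(k['tvec']),np.float64(k['camera_matrix']),None)[0].reshape(-1,2)
def plane(c,uv,z):
    k=r.get_calibration(c);R=cv2.Rodrigues(np.float64(k['rvec']))[0];o=-R.T@np.float64(k['tvec']).ravel()
    uv=np.float64(uv).reshape(-1,2);d=np.c_[uv,np.ones(len(uv))]@np.linalg.inv(k['camera_matrix']).T@R
    return o+d*((z-o[2])/d[:,2])[:,None]
E
python3 - <<'E'
from h import *
im=r.read_camera('top')
print(proj('top',[[425,-53,100],[673,57,155],[674,147,160],[673,19,180]]).round().tolist())
g=cv2.cvtColor(im,cv2.COLOR_RGB2HSV)
for d in r.trace('top','shell'):
    m=d['mask'];ys,xs=np.nonzero(m);print('mask',d['score'],m.sum(),xs.mean().round(),ys.mean().round())
    # spine: split on brightness
    v=g[:,:,2];t=cv2.threshold(v[m].reshape(-1,1),0,255,cv2.THRESH_OTSU)[0]
    for nm,q in(('bright',m&(v>t)),('dark',m&(v<=t)),('all',m)):
        y,x=np.nonzero(q);P=plane('top',np.c_[x,y],100)[:,:2]
        rc=cv2.minAreaRect(np.float32(P));print(nm,len(P),t,np.round(P.mean(0)),np.round(rc[0]),np.round(rc[1]),rc[2])
# wooden bar: dark reddish pixels around
for n in('rail',):
  for d in r.trace('top',n):
    m=d['mask'];ys,xs=np.nonzero(m);print(n,d['score'],m.sum(),xs.min(),xs.max(),ys.min(),ys.max())
x0,y0=240,225
A=cv2.resize(im[225:295,240:420],None,fx=4,fy=4,interpolation=cv2.INTER_CUBIC)
B=cv2.resize(im[125:190,150:410],None,fx=720/260,fy=720/260,interpolation=cv2.INTER_CUBIC)
cv2.imwrite('pics/b.png',np.vstack([A,B])[:,:,::-1]);print(A.shape,B.shape)
E
```

```text
[[298.0, 275.0], [243.0, 158.0], [199.0, 159.0], [261.0, 156.0]]
mask 0.7 1451 372.0 247.0
bright 178 96.0 [ 481. -220.] [ 482. -217.] [ 52. 126.] 24.655183792114258
dark 1273 96.0 [ 481. -216.] [ 480. -215.] [ 53. 135.] 24.174175262451172
all 1451 96.0 [ 481. -216.] [ 480. -214.] [ 54. 135.] 23.963666915893555
mask 0.58 1311 211.0 238.0
bright 208 101.0 [509. 136.] [510. 134.] [129.  48.] 88.39781951904297
dark 1103 101.0 [511. 133.] [511. 132.] [133.  46.] 88.38243865966797
all 1311 101.0 [511. 134.] [510. 132.] [133.  48.] 88.39781951904297
mask 0.57 1456 298.0 274.0
bright 205 99.0 [424. -53.] [425. -52.] [129.  49.] 85.2059326171875
dark 1251 99.0 [428. -54.] [429. -54.] [132.  52.] 84.15132141113281
all 1456 99.0 [428. -54.] [428. -54.] [132.  53.] 83.99304962158203
rail 0.76 11691 160 393 130 190
(280, 720, 3) (180, 720, 3)
```

View pics/b.png

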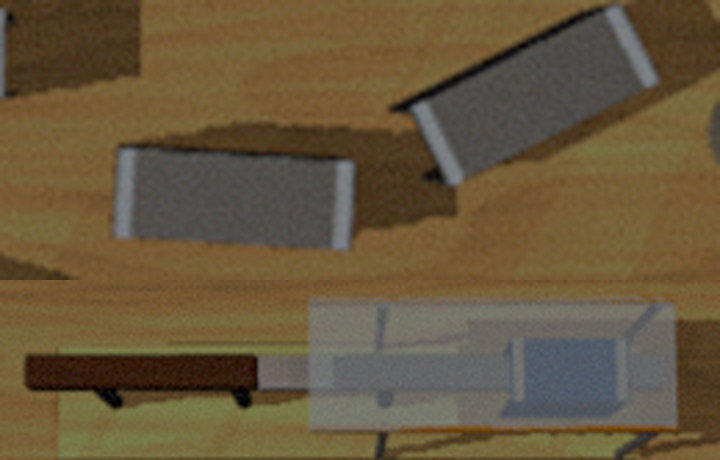

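The crop shows the target at crop (235,197), or full (298,274). It is plain grey with white end bands and is the right size (about 130x49). The look-alikes are at the upper right and far left. The wooden bar runs from crop (27,370) to (257,372), nearly parallel to world y.

```bash
python3 - <<'E'
from h import *
im=r.read_camera('top')
q=np.array([[118,147],[355,160],[350,250],[113,237]])/4+[240,225]
P=plane('top',q,100)[:,:2];c=P.mean(0);e=(P[0]+P[3]-P[1]-P[2])/2
print('shell',P.round().tolist(),c,e,np.degrees(np.arctan2(-e[0],e[1])))
sub=np.zeros(im.shape[:2],bool);sub[148:172,155:246]=1
i=im.astype(int);m=sub&(i.sum(2)<130)&(i[:,:,0]>i[:,:,2]+12)
m[:, :]=m
ys,xs=np.nonzero(m);print(len(xs),xs.min(),xs.max(),ys.min(),ys.max(),i[158,200],i[168,200],i[148,200])
mid=[];
for x in range(163,240):
    y=np.nonzero(m[148:166,x])[0]
    if len(y)>8: mid.append((x,np.median(y)+148))
L=plane('top',mid,160)[:,:2];p=np.polyfit(L[:,1],L[:,0],1);print('bar yaw deg',-np.degrees(np.arctan(p[0])),'x at y=57,147',np.polyval(p,[57,147]),len(L))
print('ends',plane('top',[[xs.min()-.5,158],[xs.max()+.5,158]],160)[:,1])
# guard line endpoints
for n in('guard_mouth','step','load_mid','rail'):
  print(n,[np.round(d['location'],1).tolist() for d in r.place_of('top',n)][:1])
for a,b in (([308,300],[665,306]),([308,430],[677,432])):
  W=plane('top',np.array([a,b])/ (720/260)+np.array([150,125-280/(720/260)]),182);d=W[0]-W[1];print('guard',W[:,:2].round(),np.degrees(np.arctan2(-d[0],d[1])))
E
```

```text
shell [[455.0, 8.0], [444.0, -121.0], [396.0, -116.0], [407.0, 12.0]] [425.48320164 -54.45345598] [ 10.65319989 128.00718372] -4.75738939551901
1045 159 242 152 170 [55 27  7] [88 63 33] [122 104  61]
bar yaw deg -1.223265815787441 x at y=57,147 [672.82384737 674.74564082] 77
ends [231.62162986  57.24335205]
guard_mouth [[675.7, 17.2, 179.3]]
step [[673.2, 55.2, 155.7]]
load_mid [[678.3, 144.9, 159.8]]
rail [[674.0, 57.2, 0.4]]
guard [[ 721.   16.]
 [ 709. -247.]] -2.505887657408376
guard [[ 624.   19.]
 [ 615. -252.]] -1.878332750470991
```

Plan: the shell is at (425.5,-54) with yaw -4.8°, and the rail origin is at (673,57) with yaw about -2°. First I'll move over the shell.

```bash
python3 -m handwheel '[[-24,-29,0,0,0,4,85],[-57,-67,0,0,0,9.5,85],[-93,-111,0,0,0,15.7,85],[-129,-154,0,0,0,21.8,85],[-166,-197,0,0,0,27.9,85],[-202,-241,0,0,0,34,85],[-238,-284,0,0,0,40.2,85],[-275,-327,0,0,0,46.3,85],[-311,-371,0,0,0,52.4,85],[-344,-409,0,0,0,57.9,85]]' 30
cat >> h.py <<'E'
def rel(x,y,z,yaw):
    "shift in tool axes and turn to reach world TCP x,y,z with tool y at world yaw (deg), tool down"
    s=r.get_state();R=np.array(s['ee_rot']);p=np.array(s['ee_pos'])
    t=np.radians(yaw);Y=np.array([np.cos(t),np.sin(t),0]);Z=np.array([0,0,-1.]);T=np.c_[np.cross(Y,Z),Y,Z]
    print('t',s['time_s'],'p',p.round(1),'yaw',np.degrees(np.arctan2(R[1,1],R[0,1])).round(2),'F',np.round(s['wrist_force'],1),'op',round(s['opening'],1),'grip',round(s['grip_force'],1))
    print('shift',np.round(R.T@(np.array([x,y,z])-p),1),'turn',np.degrees(cv2.Rodrigues(R.T@T)[0].ravel()).round(2))
E
python3 -c "
from h import *
rel(425.5,-54,150,-4.8)"
```

```text
time_s: 2.55
ee_pos: [404.5, 36.5, 231.7]
ee_rot: [[-0.091, 0.996, 0.001], [0.996, 0.091, 0.001], [0.0, 0.001, -1.0]]
wrist_force: [0.4, 0.2, 0.5]
opening: 85.1
grip_force: 0.0
t 2.55 p [404.5  36.5 231.7] yaw 5.2 F [0.4 0.2 0.5] op 85.1 grip 0.0
shift [-92.1  12.6  81.6] turn [ 0.05 -0.03 10.  ]
```

```bash
python3 -m handwheel '[[-20,3,10,0,0,2,85],[-42,6,25,0,0,5,85],[-65,9,45,0,0,8,85],[-82,12,62,0,0,9.5,85],[-90,12.5,76,0,0,10,85],[-92,12.5,81,0,0,10,85],[-92,12.5,81,0,0,10,85],[-92,12.5,81,0,0,10,85],[-92,12.5,81,0,0,10,85],[-92,12.5,81,0,0,10,85]]'
python3 - <<'E'
from h import *
rel(425.5,-54,58,-4.8)
k=r.get_calibration('wrist')
im=r.read_camera('wrist')
cv2.imwrite('pics/c.png',im[:,:,::-1])
# where the expected shell corners land (equidistant fisheye)
R=cv2.Rodrigues(np.float64(k['rvec']))[0]
def fe(P):
    c=R@P+np.float64(k['tvec']).ravel();th=np.arctan2(np.hypot(c[0],c[1]),c[2]);K=np.array(k['camera_matrix']);u=c[:2]/np.hypot(c[0],c[1])*th
    return K[0,0]*u[0]+K[0,2],K[1,1]*u[1]+K[1,2]
t=np.radians(-4.8)
for a,b in((24,65),(24,-65),(-24,-65),(-24,65)):
    print(np.round(fe(np.array([425.5+a*np.cos(t)-b*np.sin(t),-54+a*np.sin(t)+b*np.cos(t),100]))))
for n in ('wrist','scene'):
  if n=='scene': r.read_camera(n)
  print(n,[np.round(d['location'],1).tolist() for d in r.place_of(n,'shell')])
E
```

```text
time_s: 3.8
ee_pos: [425.6, -51.8, 150.6]
ee_rot: [[0.08, 0.997, 0.0], [0.997, -0.08, 0.0], [0.0, 0.0, -1.0]]
wrist_force: [0.3, -0.0, 0.9]
opening: 84.9
grip_force: 0.0
t 3.8 p [425.6 -51.8 150.6] yaw -4.57 F [ 0.3 -0.   0.9] op 84.9 grip 0.0
shift [-2.3  0.1 92.6] turn [ 0.03 -0.01  0.23]
[323. 138.]
[314. 318.]
[249. 317.]
[242. 138.]
wrist [[427.7, -52.1, 0.6], [479.5, -220.3, -5.9]]
scene [[502.7, 135.7, 1.7], [472.4, -221.6, -2.7], [424.2, -49.7, -0.3]]
```

View pics/c.png

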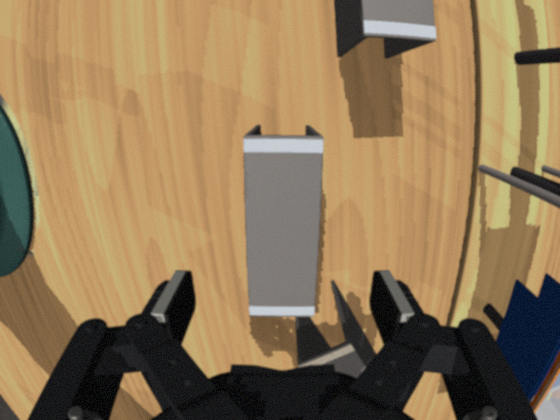

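The wrist view shows the spine with corners at (244,135), (323,135), (315,314) and (249,315), within about 3 px of my prediction. I'll descend and grip.

```bash
python3 -m handwheel '[[-2,0,10,0,0,0.2,85],[-2,0,28,0,0,0.2,85],[-2,0,48,0,0,0.2,85],[-2,0,68,0,0,0.2,85],[-2,0,82,0,0,0.2,85],[-2,0,90,0,0,0.2,85],[-2,0,92,0,0,0.2,85],[-2,0,92,0,0,0.2,65],[-2,0,92,0,0,0.2,52],[-2,0,92,0,0,0.2,40]]' 30
python3 -m handwheel '[[0,0,0,0,0,0,40],[0,0,0,0,0,0,40],[0,0,0,0,0,0,40],[0,0,-2,0,0,0,40],[0,0,-6,0,0,0,40],[0,0,-14,0,0,0,40],[0,0,-24,0,0,0,40],[0,0,-36,0,0,0,40],[0,0,-44,0,0,0,40],[0,0,-46,0,0,0,40]]'
python3 -c "
from h import *
rel(676,147,240,-2)"
```

```text
time_s: 5.25
ee_pos: [425.6, -53.9, 58.8]
ee_rot: [[0.084, 0.997, 0.001], [0.997, -0.084, 0.0], [0.0, 0.001, -1.0]]
wrist_force: [-2.4, -0.0, 6.5]
opening: 47.7
grip_force: 30.0
time_s: 6.5
ee_pos: [425.6, -53.8, 105.0]
ee_rot: [[0.083, 0.997, 0.001], [0.997, -0.083, 0.0], [0.0, 0.001, -1.0]]
wrist_force: [-0.4, 0.4, -1.1]
opening: 48.1
grip_force: 31.2
t 6.5 p [425.6 -53.8 105. ] yaw -4.78 F [-0.4  0.4 -1.1] op 48.1 grip 31.2
shift [ 221.   233.  -134.8] turn [ 0.06 -0.02 -2.78]
```

```bash
python3 -m handwheel '[[0,0,-15,0,0,0,40],[0,0,-45,0,0,0,40],[0,0,-85,0,0,0,40],[10,5,-120,0,0,0,40],[30,20,-140,0,0,-0.5,40],[60,45,-150,0,0,-1,40],[92,78,-150,0,0,-1.5,40],[125,112,-150,0,0,-2,40],[155,146,-150,0,0,-2.8,40],[180,176,-150,0,0,-2.8,40]]'
python3 -m handwheel '[[16,20,0,0,0,0,40],[29,38,0,0,0,0,40],[37,50,0,0,0,0,40],[40,55,0,0,0,0,40],[41,57,0,0,0,0,40],[41,57,0,0,0,0,40],[41,57,0,0,0,0,40],[41,57,0,0,0,0,40],[41,57,0,0,0,0,40],[41,57,0,0,0,0,40]]'
python3 - <<'E'
from h import *
rel(676,147,220,-2)
im=r.read_camera('wrist');sc=r.read_camera('scene');tp=r.read_camera('top')
cv2.imwrite('pics/d.png',np.hstack([im[:,100:500],cv2.resize(sc[150:320,130:400],(400,420))])[:,:,::-1])
for c in('wrist','scene','top'):
  for n in('load_mid','step','guard_mouth','rail','shell'):
    print(c,n,[(np.round(d['location'],1).tolist(),round(d['score'],2)) for d in r.place_of(c,n)][:3])
E
```

```text
time_s: 7.75
ee_pos: [616.6, 111.9, 254.8]
ee_rot: [[0.034, 0.999, -0.0], [0.999, -0.034, -0.001], [-0.001, -0.0, -1.0]]
wrist_force: [-0.4, -0.7, -1.3]
opening: 47.8
grip_force: 31.4
time_s: 9.0
ee_pos: [674.1, 149.7, 254.3]
ee_rot: [[0.035, 0.999, -0.0], [0.999, -0.035, -0.0], [-0.0, -0.0, -1.0]]
wrist_force: [0.1, -1.1, -0.5]
opening: 47.9
grip_force: 31.4
t 9.0 p [674.1 149.7 254.3] yaw -1.99 F [ 0.1 -1.1 -0.5] op 47.9 grip 31.4
shift [-2.7  2.  34.3] turn [-0.    0.01  0.01]
wrist load_mid []
wrist step []
wrist guard_mouth []
wrist rail []
wrist shell [([674.3, 150.2, 198.6], 0.85), ([511.1, 137.7, -2.9], 0.84), ([476.9, -217.9, -5.6], 0.71)]
scene load_mid [([675.2, 146.4, 159.3], 0.76)]
scene step [([677.6, 144.8, 157.3], 0.49)]
scene guard_mouth [([676.4, 20.1, 180.5], 0.89), ([671.5, 150.4, 197.1], 0.54)]
scene rail [([672.4, 57.0, 2.7], 0.82)]
scene shell [([474.9, -222.9, -1.0], 0.62), ([669.9, 149.1, 195.9], 0.58)]
top load_mid [([677.5, 145.6, 156.4], 0.71)]
top step [([671.2, 57.3, 156.3], 0.97)]
top guard_mouth [([671.4, 16.2, 180.8], 0.72)]
top rail [([674.2, 57.9, -0.0], 0.88)]
top shell [([508.2, 130.0, 2.4], 0.97), ([675.9, 151.0, 196.5], 0.88), ([473.9, -219.7, -0.3], 0.84)]
```

View pics/d.png

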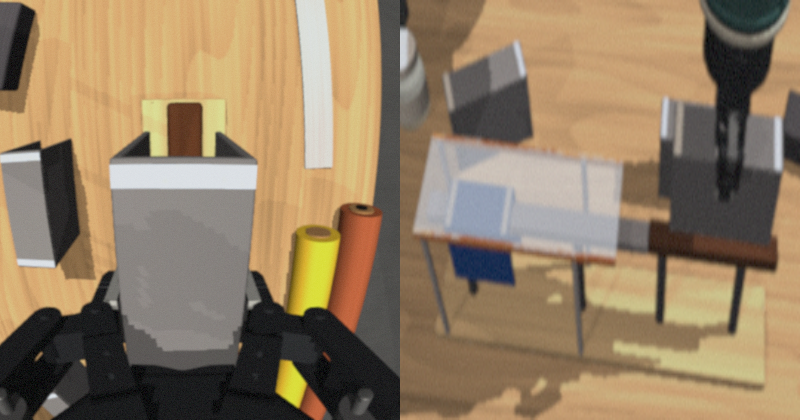

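The wrist view shows the wooden bar's end at crop (168–203, 103), centred between the side boards. I'll measure its centre with the fisheye model.

```bash
python3 - <<'E'
from h import *
k=r.get_calibration('wrist');K=np.array(k['camera_matrix']);R=cv2.Rodrigues(np.float64(k['rvec']))[0];o=-R.T@np.float64(k['tvec']).ravel()
def ray(u,v,z):
    a=np.array([(u-K[0,2])/K[0,0],(v-K[1,2])/K[1,1]]);th=np.hypot(*a);d=R.T@np.r_[a/th*np.sin(th),np.cos(th)];return o+d*(z-o[2])/d[2]
for u,v,z in((268,104,160),(302,104,160),(266.5,152,160),(303,152,160),(211,188,199),(356,188,199)): print(ray(u,v,z).round(1))
E
```

```text
[667.  232.7 160. ]
[691.4 231.9 160. ]
[664.4 197.4 160. ]
[691.3 196.5 160. ]
[629.7 181.8 199. ]
[722.7 178.6 199. ]
```

```bash
python3 -m handwheel '[[-2,2,4,0,0,0,40],[-2,2,14,0,0,0,40],[-2,2,28,0,0,0,40],[-2,2,44,0,0,0,40],[-2,2,60,0,0,0,40],[-2,2,76,0,0,0,40],[-2,2,92,0,0,0,40],[-2,2,106,0,0,0,40],[-2,2,116,0,0,0,40],[-2,2,120,0,0,0,40]]'
python3 -m handwheel '[[0,0,1,0,0,0,40],[0,0,3,0,0,0,40],[0,0,5,0,0,0,40],[0,0,7,0,0,0,40],[0,0,8,0,0,0,40],[0,0,9,0,0,0,40],[0,0,9.5,0,0,0,40],[0,0,10,0,0,0,40],[0,0,10,0,0,0,40],[0,0,10,0,0,0,40]]'
```

```text
time_s: 11.15
ee_pos: [675.9, 147.6, 133.7]
ee_rot: [[0.035, 0.999, -0.0], [0.999, -0.035, -0.0], [-0.0, -0.0, -1.0]]
wrist_force: [-0.1, -1.1, -1.2]
opening: 47.7
grip_force: 31.4
time_s: 12.4
ee_pos: [676.1, 147.7, 124.4]
ee_rot: [[0.035, 0.999, 0.0], [0.999, -0.035, -0.0], [-0.0, 0.0, -1.0]]
wrist_force: [0.1, -0.2, -1.4]
opening: 48.0
grip_force: 31.4
```

```bash
python3 -m handwheel '[[0,0,0.3,0,0,0,40],[0,0,0.6,0,0,0,40],[0,0,0.9,0,0,0,40],[0,0,1.2,0,0,0,40],[0,0,1.4,0,0,0,40],[0,0,1.6,0,0,0,40],[0,0,1.8,0,0,0,40],[0,0,2,0,0,0,40],[0,0,2,0,0,0,40],[0,0,2,0,0,0,40]]'
```

```text
time_s: 13.65
ee_pos: [676.1, 147.7, 122.9]
ee_rot: [[0.035, 0.999, 0.0], [0.999, -0.035, 0.0], [0.0, 0.0, -1.0]]
wrist_force: [-5.3, -0.5, 7.7]
opening: 48.0
grip_force: 32.4
```

It's touching (about 9 N), so I'll release.

```bash
python3 -m handwheel '[[0,0,0,0,0,0,49],[0,0,0,0,0,0,52],[0,0,0,0,0,0,58],[0,0,0,0,0,0,66],[0,0,0,0,0,0,75],[0,0,0,0,0,0,80],[0,0,0,0,0,0,80],[0,0,0,0,0,0,80],[0,0,0,0,0,0,80],[0,0,0,0,0,0,80]]' 20
python3 - <<'E'
from h import *
sc=r.read_camera('scene');im=r.read_camera('wrist')
for c in('scene','wrist'): print([(np.round(d['location'],1).tolist(),round(d['score'],2)) for d in r.place_of(c,'shell')][:3])
cv2.imwrite('pics/e.png',np.hstack([im[:,100:500],cv2.resize(sc[150:320,130:400],(400,420))])[:,:,::-1])
E
```

```text
time_s: 14.9
ee_pos: [676.1, 147.7, 122.3]
ee_rot: [[0.035, 0.999, 0.0], [0.999, -0.035, -0.0], [-0.0, 0.0, -1.0]]
wrist_force: [0.2, 0.0, 0.2]
opening: 79.8
grip_force: 0.0
[([472.8, -219.2, 0.9], 0.76), ([505.8, 135.9, -0.5], 0.75), ([674.5, 148.3, 62.1], 0.61)]
[([510.3, 133.7, -3.0], 0.84), ([674.7, 151.2, 65.0], 0.6)]
```

View pics/e.png

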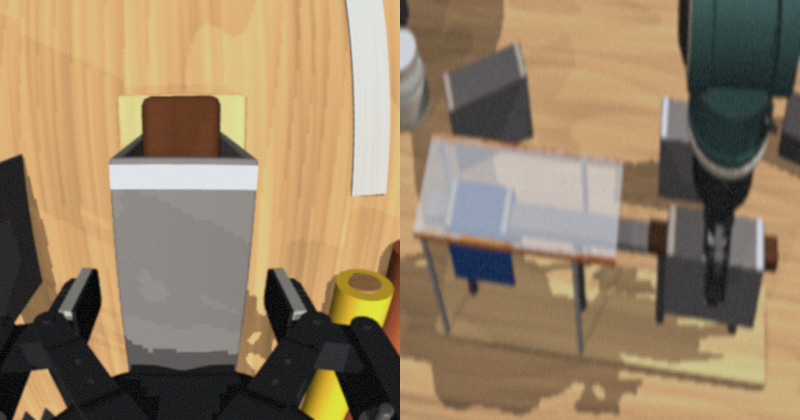

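The shell hangs level astride the wood. In the wrist crop its spine is at (112–256, 160–365) with the bar end beyond it, and the networks give an origin of about (675,149,63). The fingers are clear. Next: retract up, go beyond the free end, and narrow the fingers to 36 mm so they straddle the bar and push the board ends.

```bash
python3 -m handwheel '[[0,0,-6,0,0,0,80],[0,0,-25,0,0,0,80],[0,0,-55,0,0,0,80],[0,0,-85,0,0,0,80],[10,0,-108,0,0,0,80],[35,0,-110,0,0,0,60],[65,0,-110,0,0,0,40],[90,0,-110,0,0,0,36],[102,0,-110,0,0,0,36],[104,0,-110,0,0,0,36]]'
python3 -m handwheel '[[0,0,4,0,0,0,36],[0,0,15,0,0,0,36],[0,0,32,0,0,0,36],[0,0,50,0,0,0,36],[0,0,68,0,0,0,36],[0,0,82,0,0,0,36],[0,0,90,0,0,0,36],[0,0,94,0,0,0,36],[0,0,95,0,0,0,36],[0,0,95,0,0,0,36]]'
python3 - <<'E'
from h import *
rel(672.6,43,136,-2)
im=r.read_camera('wrist');sc=r.read_camera('scene')
for c in('scene','wrist'): print([(np.round(d['location'],1).tolist(),round(d['score'],2)) for d in r.place_of(c,'shell')][:3])
cv2.imwrite('pics/f.png',np.hstack([im[:,100:500],cv2.resize(sc[150:320,130:400],(400,420))])[:,:,::-1])
E
```

```text
time_s: 16.35
ee_pos: [679.5, 252.1, 231.9]
ee_rot: [[0.034, 0.999, -0.0], [0.999, -0.034, -0.0], [-0.001, -0.0, -1.0]]
wrist_force: [0.3, 0.5, 0.3]
opening: 36.1
grip_force: 0.0
time_s: 17.6
ee_pos: [679.9, 251.7, 137.7]
ee_rot: [[0.035, 0.999, 0.001], [0.999, -0.035, 0.0], [0.0, 0.001, -1.0]]
wrist_force: [0.4, 0.1, 0.1]
opening: 36.1
grip_force: 0.0
t 17.6 p [679.9 251.7 137.7] yaw -1.98 F [0.4 0.1 0.1] op 36.1 grip 0.0
shift [-208.8   -0.     1.7] turn [ 0.03 -0.01  0.02]
[([506.5, 133.9, 0.2], 0.93), ([474.4, -219.3, -0.5], 0.8), ([673.8, 152.4, 61.9], 0.57)]
[([511.5, 135.3, -4.0], 0.63)]
```

View pics/f.png

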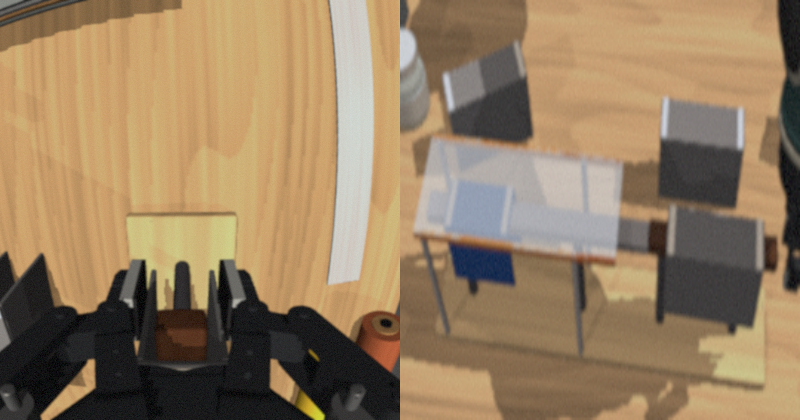

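In the wrist crop the finger pads at (135,285) and (227,285) straddle the bar's end at (180,335), in line with the board ends. I'll push along the tool's -x.

```bash
python3 -m handwheel '[[-3,0,0,0,0,0,36],[-9,0,0,0,0,0,36],[-16,0,0,0,0,0,36],[-23,0,0,0,0,0,36],[-29,0,0,0,0,0,36],[-35,0,0,0,0,0,36],[-41,0,0,0,0,0,36],[-47,0,0,0,0,0,36],[-53,0,0,0,0,0,36],[-58,0,0,0,0,0,36]]'
python3 -m handwheel '[[-5,0,0,0,0,0,36],[-11,0,0,0,0,0,36],[-17,0,0,0,0,0,36],[-23,0,0,0,0,0,36],[-29,0,0,0,0,0,36],[-35,0,0,0,0,0,36],[-41,0,0,0,0,0,36],[-47,0,0,0,0,0,36],[-52,0,0,0,0,0,36],[-55,0,0,0,0,0,36]]'
python3 - <<'E'
from h import *
rel(672.6,43,136,-2)
sc=r.read_camera('scene')
print([(np.round(d['location'],1).tolist(),round(d['score'],2)) for d in r.place_of('scene','shell')][:3])
E
```

```text
time_s: 19.05
ee_pos: [677.6, 193.2, 137.3]
ee_rot: [[0.035, 0.999, 0.0], [0.999, -0.035, -0.0], [-0.0, 0.0, -1.0]]
wrist_force: [-0.3, 2.3, 1.3]
opening: 36.0
grip_force: 0.6
time_s: 20.3
ee_pos: [675.7, 138.3, 137.3]
ee_rot: [[0.035, 0.999, -0.0], [0.999, -0.035, -0.0], [-0.0, -0.0, -1.0]]
wrist_force: [-0.3, 2.0, 1.0]
opening: 36.0
grip_force: 0.6
t 20.3 p [675.7 138.3 137.3] yaw -2.0 F [-0.3  2.   1. ] op 36.0 grip 0.6
shift [-95.3   0.2   1.3] turn [-0.    0.01 -0.  ]
[([472.9, -220.0, -1.8], 0.81), ([671.0, 63.9, 60.8], 0.64), ([504.6, 136.7, 0.2], 0.62)]
```

```bash
python3 -m handwheel '[[-4,0,0,0,0,0,36],[-9,0,0,0,0,0,36],[-15,0,0,0,0,0,36],[-21,0,0,0,0,0,36],[-27,0,0,0,0,0,36],[-33,0,0,0,0,0,36],[-39,0,0,0,0,0,36],[-45,0,0,0,0,0,36],[-51,0,0,0,0,0,36],[-55,0,0,0,0,0,36]]'
python3 - <<'E'
from h import *
rel(672.6,43,136,-2)
sc=r.read_camera('scene')
print([(np.round(d['location'],1).tolist(),round(d['score'],2)) for d in r.place_of('scene','shell')][:3])
im=r.read_camera('wrist')
cv2.imwrite('pics/g.png',np.hstack([im[:,100:500],cv2.resize(sc[150:320,130:400],(400,420))])[:,:,::-1])
E
```

```text
time_s: 21.65
ee_pos: [673.7, 83.1, 137.2]
ee_rot: [[0.035, 0.999, -0.0], [0.999, -0.035, -0.0], [-0.0, -0.0, -1.0]]
wrist_force: [-0.1, 1.7, 0.7]
opening: 36.0
grip_force: 0.2
t 21.65 p [673.7  83.1 137.2] yaw -2.01 F [-0.1  1.7  0.7] op 36.0 grip 0.2
shift [-40.1   0.3   1.2] turn [-0.01  0.02 -0.01]
[([504.4, 135.5, -0.2], 0.83), ([474.4, -220.1, 1.3], 0.81), ([669.9, 12.7, 62.6], 0.74)]
```

View pics/g.png

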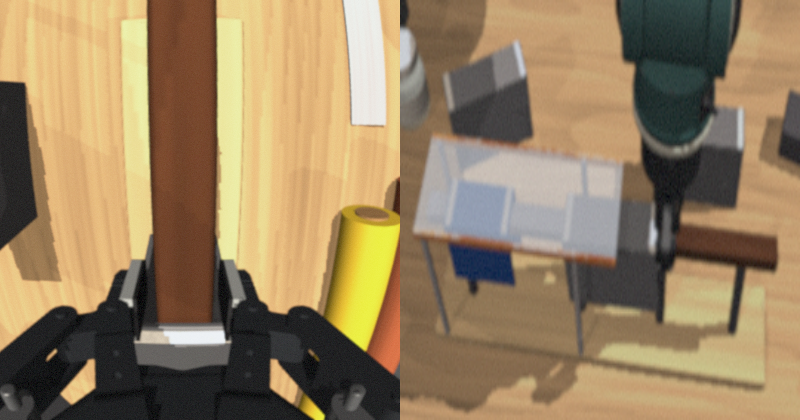

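The shell is going under the guard straight: in the scene crop it spans (570–665, 200–305) and its rear is just past the step. Final stretch.

```bash
python3 -m handwheel '[[-3,0,0,0,0,0,36],[-8,0,0,0,0,0,36],[-14,0,0,0,0,0,36],[-20,0,0,0,0,0,36],[-26,0,0,0,0,0,36],[-32,0,0,0,0,0,36],[-37,0,0,0,0,0,36],[-40,0,0,0,0,0,36],[-42,0,0,0,0,0,36],[-43,0,0,0,0,0,36]]'
python3 -m handwheel '[[3,0,0,0,0,0,36],[10,0,0,0,0,0,36],[20,0,0,0,0,0,36],[35,0,0,0,0,0,36],[55,0,0,0,0,0,36],[75,0,0,0,0,0,36],[85,0,-10,0,0,0,36],[90,0,-30,0,0,0,36],[90,0,-60,0,0,0,36],[90,0,-90,0,0,0,36]]'
python3 - <<'E'
from h import *
rel(672.6,43,136,-2)
sc=r.read_camera('scene');tp=r.read_camera('top')
for c in('scene','top'):
  for n in('shell','blue_shell','step'):print(c,n,[(np.round(d['location'],1).tolist(),round(d['score'],2)) for d in r.place_of(c,n)][:4])
B=cv2.resize(tp[125:190,150:410],(780,195),interpolation=cv2.INTER_CUBIC)
A=cv2.resize(sc[190:310,130:400],(780,347),interpolation=cv2.INTER_CUBIC)
cv2.imwrite('pics/h.png',np.vstack([A,B])[:,:,::-1])
E
```

```text
time_s: 23.05
ee_pos: [672.4, 40.8, 137.3]
ee_rot: [[0.035, 0.999, 0.0], [0.999, -0.035, 0.0], [0.0, 0.0, -1.0]]
wrist_force: [-0.1, 0.4, -0.2]
opening: 36.6
grip_force: 0.4
time_s: 24.3
ee_pos: [675.7, 130.0, 229.9]
ee_rot: [[0.036, 0.999, 0.001], [0.999, -0.036, -0.0], [-0.0, 0.001, -1.0]]
wrist_force: [-0.2, 0.2, 0.6]
opening: 35.8
grip_force: 0.0
t 24.3 p [675.7 130.  229.9] yaw -2.04 F [-0.2  0.2  0.6] op 35.8 grip 0.0
shift [-87.   -0.1  93.9] turn [ 0.07  0.01 -0.04]
scene shell [([504.3, 136.1, 0.7], 0.9), ([472.3, -220.8, 0.6], 0.86), ([669.6, -37.6, 57.0], 0.61)]
scene blue_shell [([669.3, -176.7, 77.5], 0.9)]
scene step [([673.8, 58.3, 153.7], 0.67), ([671.9, -173.3, 75.4], 0.63)]
top shell [([475.4, -217.0, -3.2], 0.92), ([509.5, 133.7, 0.6], 0.9), ([670.1, 19.4, 179.0], 0.5)]
top blue_shell []
top step [([672.2, 55.7, 156.1], 0.8)]
```

View pics/h.png

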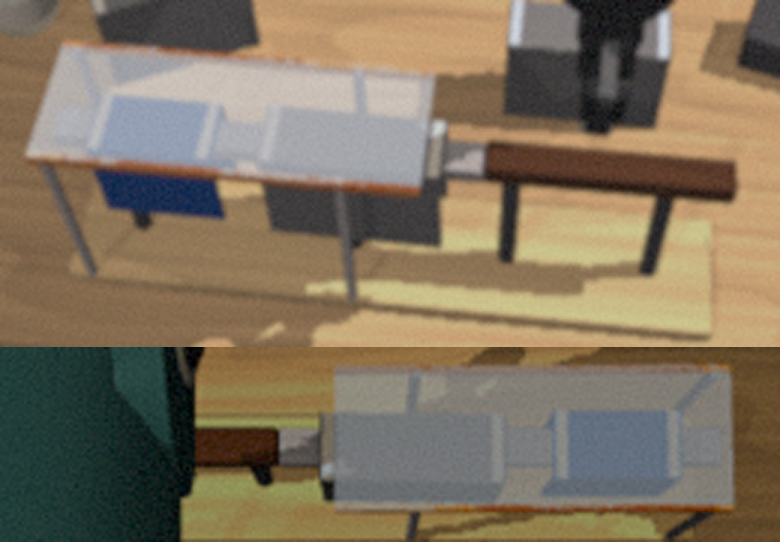

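The shell's end, at crop (440,150), is clearly past the step at (487,158). Its origin is about 93 mm beyond the step, there is a gap to the blue shell, and the gripper is clear. Handing in.

```bash
python3 -c "
from plant import r
print(r.sign_off())"
```

```text
the job is handed in; nothing more can be done
None
```

I handed the job in: the grey shell hangs level on the steel bar, about 93 mm past the step and clear of the blue shell; the sign-off returned no verdict.

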